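# Return a spent water-filter cartridge through the one-way gate

### The arm

A 6-joint arm with a two-finger parallel gripper is mounted at the origin on the work surface. World frame = base frame: x ahead of the robot, y to its left, z up, the work surface at z = 0. Lengths are in m, angles in rad, forces in N, time in s.
With the tool pointing down it reaches from about 0.35 to 0.8 m from the base axis. Payload 7.3 kg.
Tool frame: the origin (TCP) lies where the fingers leave the gripper's body, on its centre line; the fingertips stand 73 mm ahead of it and the grasp point (between the pads) lies 54 mm ahead of it (arm.grip_point_offset is the distance from the TCP to the grasp point, in m); z points along the fingers, y is the direction in which the jaws open and shut (so a half turn about z gives the same grasp; the last joint's range is limited). The gripper opens to 85 mm and grips with 20 to 120 N. Pads are 22 mm wide; open, the fingers measure 114 mm over their backs; the gripper's body (76 mm by 85 mm) begins 54 mm behind the grasp point. The pads swing forward as they close: fully open they stand 13 mm farther back than shut.
Start: joints at [1.121, 0.342, 1.524, -0, 1.275, -0.146], TCP at [0.157, 0.501, 0.304] pointing down, gripper open.
Joint ranges: [-2.53, 2.53], [-0.77, 2.02], [0.04, 2.7], [-1, 4.14], [0.28, 2.66], [-3.11, 3.11]. Speed limits (rad/s): [2.57, 2.57, 3.14, 3.14, 3.14, 3.14].

### API

Orientations are given as a rotation vector (axis times angle).
In Python, from rig import arm gives the robot as it stands.
- The arm moves only by the tool servo_tool, never from a script. Its argument "deltas" is a list of rows, each a list of 3 entries, a list of its own where there are three numbers: the closure, from -1 (fully open) to 1 (shut), then the shift along the tool's x, y, z in mm, then the turn, a rotation vector about the tool's x, y, z in rad. A call has 1 to 10 rows; each row is the pose to reach, as a shift and turn from the pose commanded when the call began, along the tool's axes at that moment; what a row does not reach only later rows make up. A row lasts 1/8 s, in which the tool goes at most 62.5 mm and 10.7 degrees, less where a joint would pass 70% of its speed; a pose out of reach is approached as far as the arm can. A call with a gripper value outside its range is refused whole. The fingers move at their own pace and stop on an object; the grip force is fixed at half the most. Time passes only in rows, so rows that repeat a pose let the fingers close. It gives the time, the measured TCP pose, the force and the opening at its end, in the units of the state.
- arm.sense(): the state, without advancing time (a new reading comes with each control period).
- arm.read_camera(name): name is "side" or "top"; returns a dict with "image" (480x640x3 uint8, red, green, blue), "range_z" (480x640 float32, m along the optical axis (not along the pixel's ray), 0 where there is no reading), "fx", "fy", "cx", "cy" (pixels), "dist_coeffs" ([k1, k2, p1, p2, k3] as OpenCV has them; the pictures are not rectified), "view" (4x4, takes a point from world to camera coordinates). Camera axes: x right, y down, z forward; pixel columns grow to the right and rows downward; lengths in m; the calibration is good to about 2 mm. A picture is of the moment at which its call begins.
- arm.hand_in(): hands the job in, once; it reports no verdict.
The state is a dict: "time": time; "qpos": joint angles; "joint_velocities": joint speeds; "joint_torque": joint torques, N m; "tcp_pos": TCP position; "eef_rot": TCP orientation; "ft_force": force on the tool from outside, world axes, zero at the start; "torque": the same for the moment, N m; "opening": finger opening in m.
Only numpy, scipy, OpenCV 4.12 (cv2) and the standard library are available. Lean on these libraries where they do the work, as an engineer would, in place of code of your own. Each camera call takes 0.05 s, during which the arm holds its last target.

### The job

Lay the spent filter cartridge (red end caps) in the open groove of the steel return chute and let go of it there, then push it from behind with the fingers through the orange sprung gate and along the chute until it presses the counter plate at the far end fully in; keep it pressed for about half a second with no more than about 15 N. Then take the fingers out through the slot so that the gate springs shut behind the cartridge. Leave the blue-capped fresh cartridge and everything else on the table where it is.

Things in the scene. Friction and masses are not known exactly. Their poses are not given: they have to be found in the camera images.
- spent_center (a point): the spent cartridge: white cylinder 46 mm across with a red octagonal cap (50 mm across flats, 20 mm long) at each end and a red band; 130 mm long, about 0.3 kg, lying on its flats. This point is its middle, 25 mm above what it lies on; its x axis runs along its length. Both ends are alike and either may go first
- fresh_center (a point): the fresh cartridge, same shape and size with blue caps, not to be moved; point and axes as for the spent one
- chute: the fixed return chute, 500 mm long. Origin on the table under the closed gate, on the groove's centre line; x is the push direction (along the groove, into the chute), z up. The groove (floor 8 mm above the table) runs from x = -170 mm to the end wall at x = 330 mm between two rails 40 mm apart whose tops are 16 mm above the table
- loading (a point): middle of the open loading part of the groove, on its floor, at x = -85 mm of the chute; axes as the chute's. Here (chute x = -170 to -35 mm) only the rails stand, 52 mm over their outsides: keep fingertips 18 mm or more above the table. A cartridge lies centred between the rails within 2 mm, its middle 33 mm above the table
- slot (a point): start of the finger slot, 66 mm above the table, at x = 8 mm of the chute. Past the gate the chute has walls (inner faces y = -28 and +40 mm) and covers 62 to 66 mm above the table, leaving a slot 46 mm wide over the centre line, open all the way to the end wall: closed fingers pointing down travel in it behind the cartridge. The cartridge cannot pass up or down through it
- gate (a joint): the orange sprung gate, a plate 60 mm wide, 36 mm high (20 to 56 mm above the table), 3 mm thick, hinged upright at x = 0, y = +36 mm of the chute; 0 rad closed across the chute, 1.5 rad open along the wall. It opens only into the chute (+x); pushing a cartridge through takes up to about 9 N, and it springs shut by itself when nothing is within about 62 mm behind it (x = 0 to 62 mm) and no finger stands in its way
- plate (a joint): the yellow sprung counter plate, 42 mm wide, 32 mm high, that closes the groove inside the chute and faces the gate; m pressed in, 0 free to 0.006 fully in. Starts to give at about 4 N, fully in at 9 N, then rigid. Where it stands along the chute differs each time and is not reported: its free face is between x = 205 and 245 mm of the chute, so it must be found by feel
- screwdriver: screwdriver lying at the robot's right, not to be moved; origin under its middle
- wrench: wrench lying at the robot's left, not to be moved; origin under its middle
- cup: steel cup 72 mm across, 80 mm high, not to be moved; origin under its centre
- cleaner: green bottle 66 mm across, 190 mm high, not to be moved; origin under its centre
- tap: spare chrome tap with a blue lever, 120 mm high, not to be moved; origin under its centre
Not all that is in view belongs to the job. What is shaped like the part that bears spent_center but yellow is not meant.

How it is judged:
On the way, in this order (a step that is already met when the one before it is completed fails the run):
1. the spent cartridge lies released in the open groove, wholly in front of the closed gate (x of spent_center in the frame of chute between -0.15 and -0.062 m and y of spent_center in the frame of chute between -0.006 and 0.006 m and z of spent_center in the frame of chute below 0.037 m and angle between the x axis of spent_center and the x axis of chute, either way round below 0.07 rad and contact force between the fingers and spent below 0.5 N and value of joint gate below 0.1 rad), for 0.2 s.
2. the cartridge is in the gateway and holds the gate open (x of spent_center in the frame of chute between -0.04 and 0.11 m and z of spent_center in the frame of chute below 0.04 m and value of joint gate above 1 rad), for 0.1 s.
3. the cartridge presses the counter plate in by at least 4.5 mm of its 6 mm for 0.3 s (value of joint plate above 0.0045 m and contact force between spent and plate above 3 N), for 0.3 s.
At the end, for the whole second after the job is handed in: the spent cartridge lies still in the groove wholly behind the gate (its middle at least 126 mm past the gate, within 8 mm of the centre line), the gate is shut to within 0.08 rad, and no other thing has moved more than 30 mm (x of spent_center in the frame of chute between 0.126 and 0.2 m and y of spent_center in the frame of chute between -0.008 and 0.008 m and z of spent_center in the frame of chute below 0.04 m and value of joint gate below 0.08 rad and linear speed of spent below 0.02 m/s and distance of each of fresh_center, screwdriver, wrench, cup, cleaner, tap from where it was at the start of the episode below 0.03 m); the robot touches nothing.
It fails at once if the cartridge is pressed against the counter plate with more than 20 N (contact force between spent and plate above 20 N).
It fails at once if another thing on the table is displaced by more than 30 mm (distance of any of fresh_center, screwdriver, wrench, cup, cleaner, tap from where it was at the start of the episode above 0.03 m).
It also fails if it takes over 69 s, if anything falls off the work surface, if the arm or the gripper's body presses on something with over 40 N, if the wrist force passes 120 N, or if a joint passes its speed limit or range.

## Working session

There is one attempt and no reset: what is moved stays moved. The work goes in short steps, Python scripts to look and compute and a tool call to move; the robot and the scene stay as the last step left them, time stands still between calls to the robot, and variables do not carry over. Pictures are saved under pics/ and viewed, and the job is handed in when it is done.

Besides the shell and the picture viewer there is one more tool, called after ">>>" as name(argument=value, ...), one argument or row to a line, values as JSON. servo_tool: Moves the arm, as the interface text tells. Its arguments: {"type":"object","properties":{"deltas":{"type":"array","items":{"type":"array"}}},"required":["deltas"]}

```bash
mkdir -p pics; ls; cat > h.py <<'E'
import numpy as np, cv2
from rig import arm
def grab(n):
    d=arm.read_camera(n); np.savez('last_%s.npz'%n,**{k:np.array(v) for k,v in d.items()})
    return d
def load(n): return dict(np.load('last_%s.npz'%n))
def rays(d,uv):
    K=np.array([[d['fx'],0,d['cx']],[0,d['fy'],d['cy']],[0,0,1]],float)
    p=cv2.undistortPoints(np.array(uv,float).reshape(-1,1,2),K,np.array(d['dist_coeffs'],float)).reshape(-1,2)
    V=np.array(d['view']);R=V[:3,:3];t=V[:3,3]
    return -R.T@t,(np.c_[p,np.ones(len(p))])@R
def onplane(d,uv,z):
    o,r=rays(d,uv); return o+r*((z-o[2])/r[:,2])[:,None]
def deproj(d,uv):
    o,r=rays(d,uv); uv=np.array(uv).reshape(-1,2).astype(int)
    return o+r*np.array(d['range_z'])[uv[:,1],uv[:,0]][:,None]
def proj(d,P):
    K=np.array([[d['fx'],0,d['cx']],[0,d['fy'],d['cy']],[0,0,1]],float);V=np.array(d['view'])
    return cv2.projectPoints(np.array(P,float).reshape(-1,1,3),cv2.Rodrigues(V[:3,:3])[0],V[:3,3],K,np.array(d['dist_coeffs'],float))[0].reshape(-1,2)
E
python3 - <<'E'
from h import *
for n in ('side','top'):
    d=grab(n); cv2.imwrite(f'pics/{n}0.png',d['image'][:,:,::-1])
    V=np.array(d['view']); print(n,-V[:3,:3].T@V[:3,3],V[2,:3])
print(arm.sense())
E
```

```text
pics
side [ 0.4137282  -0.69356443  0.90060204] [ 0.1496082   0.63334685 -0.75926883]
top [0.43879281 0.0035417  1.02759445] [ 0.14927012  0.03945349 -0.98800903]
{'time': 0.1, 'qpos': array([ 1.12101619e+00,  3.42666186e-01,  1.52489547e+00,  2.69539343e-05,
        1.27539420e+00, -1.45977792e-01]), 'joint_velocities': array([ 2.66831106e-06, -8.81261014e-04, -1.83596043e-03, -2.02558078e-04,
       -9.84281813e-04,  7.92597303e-04]), 'joint_torque': array([ 1.39855274e-03, -4.34453487e+01, -2.46484065e+01, -1.61697376e-04,
        4.79861643e-03,  2.07440968e-05]), 'tcp_pos': array([0.1569083 , 0.50074767, 0.30329765]), 'eef_rot': array([-4.75326374e-01, -3.10499542e+00,  2.03486072e-03]), 'ft_force': array([ 0.18777213, -0.358896  , -0.09614037]), 'torque': array([-0.00321969, -0.02365378,  0.04041253]), 'opening': 0.08526118040054964}
```

View pics/top0.png

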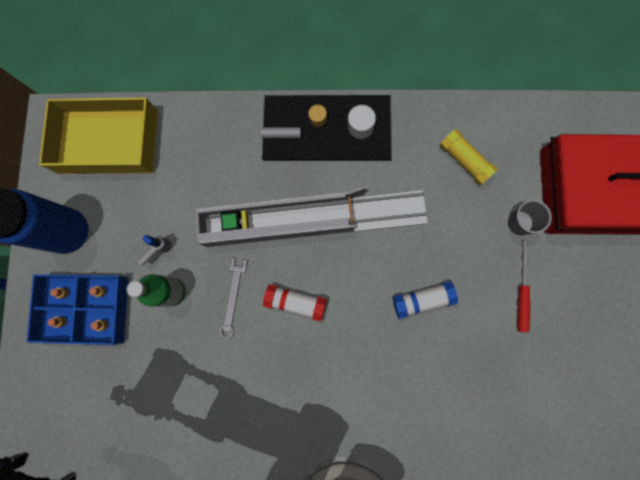

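View pics/side0.png

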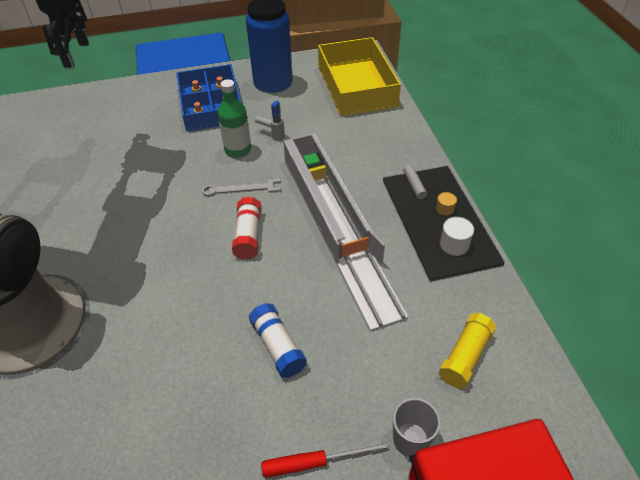

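```bash
python3 - <<'E'
from h import *
d=load('top'); im=d['image'][:,:,::-1]
a=cv2.resize(im[175:260,185:440],None,fx=3.1,fy=3.1,interpolation=cv2.INTER_CUBIC)
b=cv2.resize(im[270:335,245:345],None,fx=4,fy=4,interpolation=cv2.INTER_CUBIC)
c=np.zeros((a.shape[0]+b.shape[0],a.shape[1],3),np.uint8);c[:a.shape[0]]=a;c[a.shape[0]:,:b.shape[1]]=b
s=load('side')['image'][:,:,::-1]
e=cv2.resize(s[190:265,225:275],None,fx=3.4,fy=3.4); c[a.shape[0]:a.shape[0]+e.shape[0],450:450+e.shape[1]]=e[:c.shape[0]-a.shape[0]]
cv2.imwrite('pics/crop0.png',c)
for n in('top','side'):
    d=load(n);hsv=cv2.cvtColor(d['image'],cv2.COLOR_RGB2HSV)
    box={'top':(255,275,335,330),'side':(225,190,270,265)}[n]
    m=cv2.inRange(hsv,(0,120,60),(10,255,255))|cv2.inRange(hsv,(170,120,60),(180,255,255))
    mm=np.zeros_like(m);mm[box[1]:box[3],box[0]:box[2]]=m[box[1]:box[3],box[0]:box[2]]
    k,l,st,ce=cv2.connectedComponentsWithStats(mm)
    for i in range(1,k):
        if st[i,4]>15: print(n,st[i],ce[i],deproj(d,[ce[i]]))
    for nm,lo,hi in(('orange',(5,120,60),(18,255,255)),('yellow',(22,120,60),(35,255,255)),('green',(45,120,60),(80,255,255))):
        m=cv2.inRange(hsv,lo,hi);k,l,st,ce=cv2.connectedComponentsWithStats(m)
        for i in range(1,k):
            if st[i,4]>15: print(n,nm,st[i],ce[i].round(1),deproj(d,[ce[i]]).round(3))
E
```

```text
top [263 285  15  23 203] [268.91625616 295.67487685] [[0.45596463 0.16564292 0.04924093]]
top [279 289  10  21  97] [282.94845361 299.11340206] [[0.44913606 0.13551248 0.04822513]]
top [312 297  15  24 230] [319.17826087 308.49565217] [[0.43048891 0.05802411 0.04716186]]
top orange [348 197   5  25  35] [350.  207.6] [[ 0.651 -0.006  0.038]]
top orange [ 52 289  12   8  64] [ 57.1 292.7] [[0.455 0.642 0.043]]
top orange [ 90 288  13   8  61] [ 95.8 291.2] [[0.46  0.552 0.043]]
top orange [ 49 318  13   8  63] [ 54.8 321.8] [[0.391 0.641 0.042]]
top orange [ 92 321  12   9  63] [ 97.5 325.3] [[0.386 0.542 0.043]]
top yellow [  40   98  113   75 6706] [ 99.4 135.5] [[0.833 0.599 0.006]]
top yellow [153 124   4  28  37] [154.4 137.6] [[0.826 0.46  0.008]]
top yellow [ 441  129   56   56 1251] [467.7 156.7] [[ 0.767 -0.266  0.043]]
top yellow [241 210   7  18  96] [244.1 218.6] [[0.622 0.226 0.051]]
top green [222 213  15  16 211] [229.  220.6] [[0.617 0.257 0.056]]
top green [141 275  16   7  43] [147.1 277.6] [[0.487 0.401 0.126]]
top green [139 282  27  24 308] [154.1 296.2] [[0.45  
[... 1176 characters left out ...]
416     0   224   372 27499] [567.5 129.6] [[ 2.002  1.054 -0.749]]
side green [  0  47  37  16 167] [16.1 53.9] [[-0.56   2.418 -0.743]]
side green [ 0 75 11  8 27] [ 5.4 77.6] [[-0.593  2.197 -0.748]]
side green [218  92  27  35 697] [230.7 111. ] [[0.46  0.375 0.131]]
side green [303 153  17  12 130] [311.  158.6] [[0.616 0.258 0.053]]
side green [514 183  11  11  27] [519.4 188.4] [[ 1.61   0.76  -0.755]]
side green [525 191   7   5  17] [528.6 193. ] [[ 1.632  0.722 -0.751]]
side green [530 212  11   6  23] [535.7 214.5] [[ 1.598  0.601 -0.747]]
side green [553 231  11   8  25] [558.  234.9] [[ 1.634  0.485 -0.754]]
side green [630 360  10  12  46] [634.7 364.5] [[ 1.59  -0.085 -0.749]]
```

View pics/crop0.png

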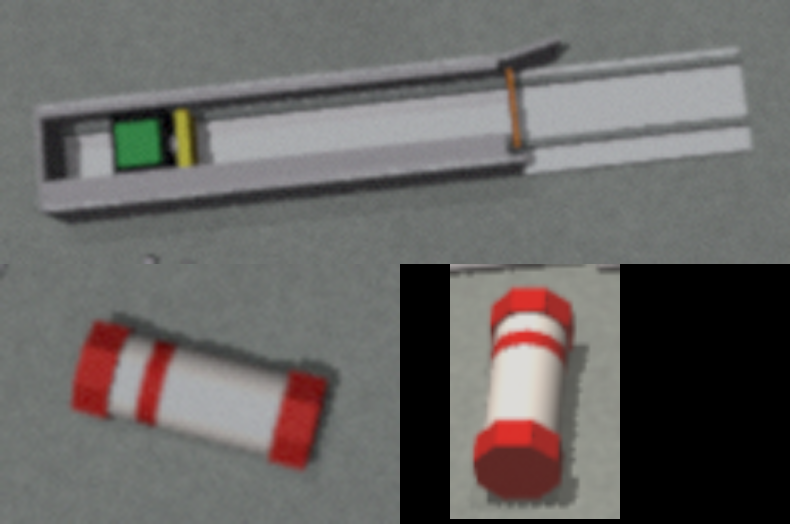

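```bash
cat > meas.py <<'E'
from h import *
def cloud(d,box):
    u,v=np.meshgrid(np.arange(box[0],box[2]),np.arange(box[1],box[3])); uv=np.c_[u.ravel(),v.ravel()]
    return uv,deproj(d,uv)
def fit(P):
    c,(w,h),a=cv2.minAreaRect(P[:,:2].astype(np.float32)*1000); return np.array(c).round(1),round(w,1),round(h,1),round(a,2)
if __name__=='__main__':
    for n,bs,bc in(('top',(255,275,335,330),(190,180,440,250)),('side',(225,190,275,265),(275,125,410,335))):
        d=load(n)
        uv,P=cloud(d,bs)
        for lo,hi in((.008,.06),(.03,.06),(.046,.06)):
            m=(P[:,2]>lo)&(P[:,2]<hi); print(n,'spent',lo,fit(P[m]),P[m,2].max(),P[m].mean(0))
        uv,P=cloud(d,bc)
        print(np.histogram(P[:,2],bins=np.arange(-.01,.08,.004)))
        for lo,hi in((.0115,.022),(.06,.072),(.0055,.0105)):
            m=(P[:,2]>lo)&(P[:,2]<hi); print(n,'chute',lo,m.sum(),fit(P[m]))
E
python3 meas.py
```

```text
top spent 0.008 (array([443.1, 112.8]), 130.4, 49.9, 76.55) 0.05488915517124093 [0.44315368 0.11199434 0.04347396]
top spent 0.03 (array([443. , 112.8]), 130.4, 49.9, 76.6) 0.05488915517124093 [0.44321278 0.11234938 0.04400508]
top spent 0.046 (array([442.9, 112.9]), 130.3, 33.1, 75.96) 0.05488915517124093 [0.44290933 0.11242909 0.04843824]
(array([  10, 1264, 6236, 1838, 2694,  745,  667,  212,  125,  131,  121,
        141,   98,  137,  232,  232,  143,  124, 1258, 1014,   17,    0]), array([-0.01 , -0.006, -0.002,  0.002,  0.006,  0.01 ,  0.014,  0.018,
        0.022,  0.026,  0.03 ,  0.034,  0.038,  0.042,  0.046,  0.05 ,
        0.054,  0.058,  0.062,  0.066,  0.07 ,  0.074,  0.078]))
top chute 0.0115 1179 (array([632.9,  74.8]), 81.0, 505.6, 7.98)
top chute 0.06 2369 (array([625. , 141.5]), 85.0, 373.8, 7.94)
top chute 0.0055 3136 (array([646.4,  92.2]), 128.7, 538.2, 4.89)
side spent 0.008 (array([446.1, 144.1]), 196.9, 102.3, 75.04) 0.05338320689870579 [0.44237277 0.10049597 0.03990328]
side spent 0.03 (array([443.1, 113.6]), 135.4, 50.6, 76.28) 0.05338320689870579 [0.44341978 0.10660284 0.04358688]
side spent 0.046 (array([442.4, 113.8]), 135.6, 33.8, 75.47) 0.05338320689870579 [0.4430051  0.11058272 0.04861557]
(array([   12,  2895, 13453,  2409,  2704,  1248,   825,   255,   240,
         253,   263,   271,   297,   351,   369,   281,   191,   159,
        1020,   725,     9,     0]), array([-0.01 , -0.006, -0.002,  0.002,  0.006,  0.01 ,  0.014,  0.018,
        0.022,  0.026,  0.03 ,  0.034,  0.038,  0.042,  0.046,  0.05 ,
        0.054,  0.058,  0.062,  0.066,  0.07 ,  0.074,  0.078]))
side chute 0.0115 1745 (array([658.2, 112.2]), 576.1, 301.3, 79.7)
side chute 0.06 1838 (array([624.5, 142.9]), 85.0, 377.5, 8.01)
side chute 0.0055 3134 (array([634.1, 103.8]), 545.3, 329.4, 72.29)
```

```bash
cat > meas2.py <<'E'
from meas import *
import sys
def edges(n,th,org,box):
    d=load(n); u=np.array([np.cos(th),np.sin(th)]); v=np.array([-u[1],u[0]])
    uv,P=cloud(d,box); q=(P[:,:2]-org)*1000; s=q@u;t=q@v;z=P[:,2]*1000
    k=(abs(t)<70)&(s>-200)&(s<360)
    for lo,hi,s0,s1 in((60,72,30,320),(11.5,22,-165,-40)):
        for seg in np.array_split(np.arange(s0,s1,5),4):
            m=k&(z>lo)&(z<hi)&(s>=seg[0])&(s<seg[-1]+5)
            # bin by s, find inner/outer edges
            L=[]
            for b in np.arange(seg[0],seg[-1]+5,8):
                mm=m&(s>=b)&(s<b+8); tt=np.sort(t[mm])
                neg=tt[tt<0];pos=tt[tt>0]
                if len(neg)>1 and len(pos)>1: L.append([neg[0],neg[-1],pos[0],pos[-1]])
            print(n,lo,seg[0],np.median(L,0).round(1) if L else None)
    m=k&(z>60)&(z<72)&(abs(t)<55); print('covers s range',np.percentile(s[m],[0,.5,99.5,100]).round(1))
    m=k&(z>11.5)&(z<22)&(abs(t)<30)&(s<-100); print('rail start',np.sort(s[m])[[0,3,10]].round(1))
    m=k&(z>5)&(z<22)&(abs(t)<24); print('floor',np.sort(s[m])[[0,3,10]].round(1))
    return s,t,z,k
th=np.radians(97.95); u=np.array([np.cos(th),np.sin(th)])
org=np.array([.6309,.1423])-u*.146
if __name__=='__main__':
    print(org)
    edges('top',th,org,(190,175,440,260)); edges('side',th,org,(275,125,410,335))
E
python3 meas2.py; python3 - <<'E'
from meas2 import *
v=np.array([-u[1],u[0]])
for n in('top','side'):
    d=load(n);hsv=cv2.cvtColor(d['image'],cv2.COLOR_RGB2HSV)
    for nm,lo,hi,b in(('gate',(3,110,50),(18,255,255),(335,190,375,262)),('plate',(22,120,60),(35,255,255),(235,160,330,235))):
        m=cv2.inRange(hsv,lo,hi);ys,xs=np.nonzero(m);k=(xs>b[0])&(xs<b[2])&(ys>b[1])&(ys<b[3])
        uv=np.c_[xs,ys][k];P=deproj(d,uv);q=(P[:,:2]-org)*1000
        print(n,nm,len(uv),np.percentile(q@u,[2,25,50,75,98]).round(1),np.percentile(q@v,[2,50,98]).round(1),np.percentile(P[:,2],[2,50,98]).round(3))
E
```

```text
[ 0.6510931  -0.00229681]
top 60 30 [-30.1 -20.5  25.5  46.2]
top 60 105 [-32.1 -22.4  24.   44.7]
top 60 180 [-33.  -24.1  22.4  42.7]
top 60 250 [-35.5 -25.9  20.4  40.8]
top 11.5 -165 [-18.4 -12.8  26.7  42.3]
top 11.5 -130 [-19.6 -12.3  20.   41.2]
top 11.5 -100 [-19.6 -14.   12.5  32.5]
top 11.5 -70 [-20.6 -13.2  14.3  31.2]
covers s range [-40.8 -29.8 331.4 333. ]
rail start [-173.9 -171.7 -167.9]
floor [-173.9 -172.8 -172.2]
side 60 30 [-29.8 -20.3  25.7  47. ]
side 60 105 [-31.9 -22.5  24.   44.9]
side 60 180 [-33.  -23.9  22.1  43.2]
side 60 250 [-34.9 -25.1  21.5  41.4]
side 11.5 -165 [-18.5 -12.1  27.1  34.6]
side 11.5 -130 [-19.8 -12.5  27.   32.9]
side 11.5 -100 [-20.2 -13.3  25.8  40.4]
side 11.5 -70 [-21.5 -13.9  20.6  36. ]
covers s range [-41.2 -37.  331.5 336.3]
rail start [-173.2 -172.8 -170.8]
floor [-174.1 -173.6 -172.8]
top gate 39 [-6.6 -3.6 -2.9 -2.3 -1.3] [-24.7   3.8  33.8] [0.009 0.055 0.06 ]
top plate 96 [226.3 227.5 229.9 233.  244.4] [-27.2  -4.8  15.4] [0.009 0.048 0.054]
side gate 323 [-6.4 -4.3 -3.3 -2.1 36.2] [-19.   9.  37.] [0.009 0.042 0.058]
side plate 186 [225.  227.3 228.5 231.1 244.8] [-21.6  -5.6  12.8] [0.021 0.042 0.052]
```

```bash
sed -i 's/^th=.*/th=np.radians(96.56); u=np.array([np.cos(th),np.sin(th)])/; s/^org=.*/org=np.array([.6309,.1423])-u*.146; u0=np.radians(97.95); org=np.array([.6511,-.0023])+np.array([np.cos(u0),np.sin(u0)])*.176-u*(.176+.002)/' meas2.py; python3 meas2.py; python3 - <<'E'
from meas2 import *
v=np.array([-u[1],u[0]]); print(u,v,org, 'loading',org+u*-.085)
for n in('top','side'):
    d=load(n);hsv=cv2.cvtColor(d['image'],cv2.COLOR_RGB2HSV)
    for nm,lo,hi,b in(('gate',(3,110,50),(18,255,255),(335,190,375,262)),('plate',(22,120,60),(35,255,255),(235,160,330,235))):
        m=cv2.inRange(hsv,lo,hi);ys,xs=np.nonzero(m);k=(xs>b[0])&(xs<b[2])&(ys>b[1])&(ys<b[3])
        uv=np.c_[xs,ys][k];P=deproj(d,uv);P=P[(P[:,2]>.025)];q=(P[:,:2]-org)*1000
        print(n,nm,len(q),np.percentile(q@u,[2,25,50,75,98]).round(1),np.percentile(q@v,[2,50,98]).round(1),np.percentile(P[:,2],[2,50,98]).round(3))
E
```

```text
[ 0.647093  -0.0048261]
top 60 30 [-32.6 -23.4  23.2  43.9]
top 60 105 [-32.8 -23.1  23.1  43.8]
top 60 180 [-32.7 -23.3  23.2  43.6]
top 60 250 [-32.6 -23.6  23.2  43.9]
top 11.5 -165 [-26.3 -20.4  18.9  34.5]
top 11.5 -130 [-26.7 -13.2  19.7  34.3]
top 11.5 -100 [-26.  -20.3   6.   26.1]
top 11.5 -70 [-26.1 -11.9  15.4  27.9]
covers s range [-37.9 -26.9 333.4 334.3]
rail start [-171.5 -169.9 -167.6]
floor [-171.9 -170.9 -170.1]
side 60 30 [-32.7 -22.9  23.1  44.3]
side 60 105 [-32.3 -23.1  23.4  44.3]
side 60 180 [-32.  -22.8  23.1  44.1]
side 60 250 [-32.  -22.7  23.6  44. ]
side 11.5 -165 [-26.  -19.7  19.9  26.7]
side 11.5 -130 [-26.3 -19.2  20.   25.9]
side 11.5 -100 [-26.2 -19.8  18.8  33.9]
side 11.5 -70 [-27.1 -19.8  15.   29.2]
covers s range [-38.3 -34.1 333.8 338.4]
rail start [-171.2 -170.6 -169.9]
floor [-171.4 -171.  -170.5]
[-0.11424362  0.99345276] [-0.99345276 -0.11424362] [ 0.647093  -0.0048261] loading [ 0.65680371 -0.08926959]
top gate 32 [-2.3 -1.6 -0.9 -0.3  0.1] [-25.2   4.6  29.6] [0.045 0.056 0.06 ]
top plate 85 [228.5 229.4 230.9 233.8 236.4] [-20.3  -3.1  16.9] [0.032 0.049 0.054]
side gate 293 [-4.5 -2.5 -1.6 -0.7  2.2] [-22.8   5.3  32.7] [0.026 0.043 0.058]
side plate 170 [227.  229.2 230.5 233.6 247. ] [-20.4  -3.6  14.5] [0.025 0.043 0.052]
```

```bash
cat > plan.py <<'E'
from meas2 import *
from scipy.spatial.transform import Rotation as R
def now():
    s=arm.sense(); return s,R.from_rotvec(s['eef_rot'])
def to(p,yaw_y):
    """TCP target p, tool y axis heading yaw_y (deg), z down; prints delta in tool axes"""
    s,r=now(); a=np.radians(yaw_y); y=np.array([np.cos(a),np.sin(a),0]); z=np.array([0,0,-1.]); x=np.cross(y,z)
    t=R.from_matrix(np.c_[x,y,z])
    print('shift mm',(r.inv().apply(np.array(p)-s['tcp_pos'])*1000).round(1),'turn',(r.inv()*t).as_rotvec().round(3),'t',s['time'],'q',s['qpos'].round(2),'F',s['ft_force'].round(1),'open',round(s['opening'],4))
def ch(x,y,z): 
    v=np.array([-u[1],u[0]]); return np.r_[org+u*x+v*y,z]
E
python3 - <<'E'
from plan import *
s,r=now(); print(r.as_matrix().round(3))
for y in(166.5,-13.5): to([.443,.113,.20],y)
E
```

```text
[[-0.954  0.299 -0.001]
 [ 0.299  0.954 -0.001]
 [ 0.    -0.001 -1.   ]]
shift mm [-389.  -284.3  103.6] turn [-1.000e-03 -1.000e-03 -1.639e+00] t 0.1 q [ 1.12  0.34  1.52  0.    1.28 -0.15] F [ 0.2 -0.4 -0.1] open 0.0853
shift mm [-389.  -284.3  103.6] turn [-1.000e-03  1.000e-03  1.503e+00] t 0.1 q [ 1.12  0.34  1.52  0.    1.28 -0.15] F [ 0.2 -0.4 -0.1] open 0.0853
```

>>> servo_tool(
  deltas=[
    [-1, [-389, -284, 60], [0, 0, 1.503]],
    [-1, [-389, -284, 60], [0, 0, 1.503]],
    [-1, [-389, -284, 60], [0, 0, 1.503]],
    [-1, [-389, -284, 60], [0, 0, 1.503]],
    [-1, [-389, -284, 60], [0, 0, 1.503]],
    [-1, [-389, -284, 60], [0, 0, 1.503]],
    [-1, [-389, -284, 60], [0, 0, 1.503]],
    [-1, [-389, -284, 100], [0, 0, 1.503]],
    [-1, [-389, -284, 100], [0, 0, 1.503]],
    [-1, [-389, -284, 100], [0, 0, 1.503]],
  ],
)

```text
time: 1.35
tcp_pos: [0.443, 0.1138, 0.2038]
eef_rot: [-2.466, -1.945, 0.001]
ft_force: [0.1, -0.2, -0.4]
opening: 0.0854
```

```bash
python3 - <<'E'
from plan import *
to([.443,.113,.084],-13.5)
E
```

```text
shift mm [ -0.7   0.3 119.8] turn [-0.001  0.     0.   ] t 1.35 q [0.08 0.34 1.85 0.   0.96 0.32] F [ 0.1 -0.2 -0.4] open 0.0854
```

>>> servo_tool(
  deltas=[
    [-1, [-1, 0, 50], [0, 0, 0]],
    [-1, [-1, 0, 90], [0, 0, 0]],
    [-1, [-1, 0, 120], [0, 0, 0]],
    [-1, [-1, 0, 120], [0, 0, 0]],
    [0, [-1, 0, 120], [0, 0, 0]],
    [1, [-1, 0, 120], [0, 0, 0]],
    [1, [-1, 0, 120], [0, 0, 0]],
    [1, [-1, 0, 120], [0, 0, 0]],
    [1, [-1, 0, 120], [0, 0, 0]],
    [1, [-1, 0, 120], [0, 0, 0]],
  ],
)

```text
time: 2.6
tcp_pos: [0.4436, 0.113, 0.0855]
eef_rot: [2.466, 1.944, 0.004]
ft_force: [-2.2, 1.8, 9.8]
opening: 0.0439
```

>>> servo_tool(
  deltas=[
    [1, [0, 0, -30], [0, 0, 0]],
    [1, [0, 0, -60], [0, 0, 0]],
    [1, [0, 0, -60], [0, 0, 0]],
  ],
)

```text
time: 2.98
tcp_pos: [0.4442, 0.1128, 0.1461]
eef_rot: [2.465, 1.943, 0.007]
ft_force: [-0.2, -0.5, -2.8]
opening: 0.0437
```

```bash
python3 - <<'E'
from plan import *
for n in('top','side'):
    d=grab(n)
    p=proj(d,[[.443,.113,.08]])[0].astype(int); print(p)
    c=d['image'][max(0,p[1]-70):p[1]+70,max(0,p[0]-90):p[0]+90,::-1]; cv2.imwrite(f'pics/g_{n}.png',cv2.resize(c,None,fx=2.5,fy=2.5,interpolation=cv2.INTER_CUBIC))
a=cv2.imread('pics/g_top.png');b=cv2.imread('pics/g_side.png');h=min(a.shape[0],b.shape[0]);c=np.hstack([a[:h],b[:h]]);cv2.imwrite('pics/g1.png',cv2.resize(c,None,fx=.88,fy=.88))
to(ch(-.095,0,.16),6.56)
E
```

```text
[291 302]
[243 209]
shift mm [-155.6  258.8  -16.1] turn [ 0.   -0.   -0.35] t 3.075 q [0.08 0.43 1.91 0.   0.8  0.32] F [-0.6 -1.  -2.6] open 0.0438
```

View pics/g1.png

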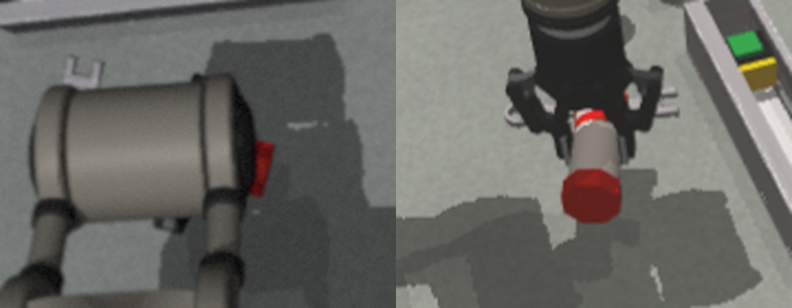

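```bash
python3 - <<'E'
from plan import *
d=load('side');hsv=cv2.cvtColor(d['image'],cv2.COLOR_RGB2HSV)
m=cv2.inRange(hsv,(0,120,40),(10,255,255))|cv2.inRange(hsv,(170,120,40),(180,255,255))
ys,xs=np.nonzero(m);k=(xs>200)&(xs<300)&(ys>180)&(ys<270);uv=np.c_[xs,ys][k];P=deproj(d,uv)
k=(P[:,1]<.09);print(k.sum(),np.percentile(P[k],[2,10,50,90,98],axis=0).round(4))
k=k&(P[:,2]>np.percentile(P[k][:,2],85));print(P[k].mean(0))
E
```

```text
550 [[0.4068 0.0437 0.065 ]
 [0.412  0.0462 0.0716]
 [0.43   0.0516 0.0954]
 [0.4482 0.0634 0.109 ]
 [0.4536 0.0699 0.1112]]
[0.43001797 0.01262755 0.15723963]
```

>>> servo_tool(
  deltas=[
    [1, [0, 0, -25], [0, 0, 0]],
    [1, [-50, 86, -25], [0, 0, -0.1]],
    [1, [-100, 172, -25], [0, 0, -0.25]],
    [1, [-156, 259, -25], [0, 0, -0.35]],
    [1, [-156, 259, -25], [0, 0, -0.35]],
    [1, [-156, 259, -25], [0, 0, -0.35]],
    [1, [-156, 259, -25], [0, 0, -0.35]],
    [1, [-156, 259, -25], [0, 0, -0.35]],
    [1, [-156, 259, -25], [0, 0, -0.35]],
  ],
)

```text
time: 4.2
tcp_pos: [0.6575, -0.0984, 0.1682]
eef_rot: [-2.089, -2.344, 0.001]
ft_force: [-0.6, 0.6, -2.7]
opening: 0.0441
```

```bash
python3 - <<'E'
from plan import *
to(ch(-.095,0,.092),6.56)
for n in('top','side'):
    d=grab(n); p=proj(d,[ch(-.095,0,.08)])[0].astype(int)
    c=d['image'][max(0,p[1]-70):p[1]+70,max(0,p[0]-90):p[0]+90,::-1]; cv2.imwrite(f'pics/h_{n}.png',cv2.resize(c,(400,311),interpolation=cv2.INTER_CUBIC))
    hsv=cv2.cvtColor(d['image'],cv2.COLOR_RGB2HSV)
    m=cv2.inRange(hsv,(0,120,40),(10,255,255))|cv2.inRange(hsv,(170,120,40),(180,255,255))
    ys,xs=np.nonzero(m);uv=np.c_[xs,ys];P=deproj(d,uv);q=P[:,:2]-org;v=np.array([-u[1],u[0]]);s=q@u;t=q@v
    for lo,hi in((-.18,-.135),(-.06,-.02)):
        k=(s>lo)&(s<hi)&(abs(t)<.05)&(P[:,2]>.05)
        if k.sum()>5: print(n,lo,k.sum(),'s',np.percentile(s[k],[2,50,98]).round(4),'t',np.percentile(t[k],[2,50,98]).round(4),'z',np.percentile(P[k,2],[2,50,98]).round(4))
cv2.imwrite('pics/h1.png',np.hstack([cv2.imread('pics/h_top.png'),cv2.imread('pics/h_side.png')]))
E
```

```text
shift mm [-0.9  0.5 76.2] turn [-0.002 -0.001  0.001] t 4.2 q [-0.26  0.72  1.27  0.    1.16 -0.38] F [-0.6  0.6 -2.7] open 0.0441
top -0.18 159 s [-0.159  -0.1505 -0.1402] t [-0.0071  0.0118  0.0251] z [0.1119 0.1305 0.1348]
side -0.18 623 s [-0.1603 -0.1575 -0.1391] t [-0.0214  0.0044  0.0251] z [0.0893 0.1211 0.1342]
side -0.06 8 s [-0.0492 -0.0466 -0.0447] t [0.0141 0.0172 0.0212] z [0.1228 0.1263 0.1287]
```

View pics/h1.png

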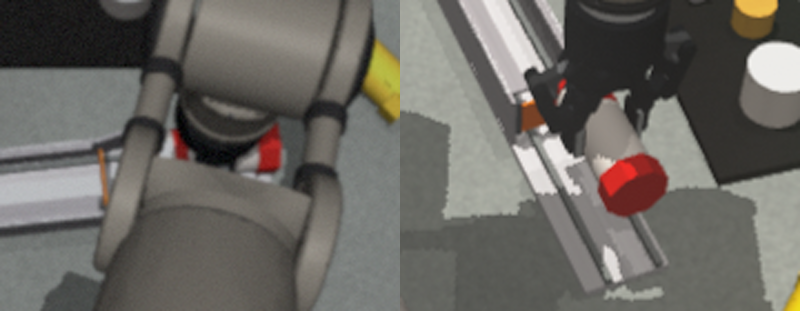

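>>> servo_tool(
  deltas=[
    [1, [-1, 1, 40], [0, 0, 0]],
    [1, [-1, 1, 65], [0, 0, 0]],
    [1, [-1, 1, 71], [0, 0, 0]],
    [1, [-1, 1, 75], [0, 0, 0]],
    [1, [-1, 1, 75], [0, 0, 0]],
    [1, [-1, 1, 75], [0, 0, 0]],
  ],
)

```text
time: 5.05
tcp_pos: [0.66, -0.1005, 0.0951]
eef_rot: [2.09, 2.343, 0.001]
ft_force: [0.2, 0.4, -2.1]
opening: 0.0442
```

```bash
python3 - <<'E'
from plan import *
to(ch(-.095,0,.092),6.56)
E
```

```text
shift mm [ 1.6 -1.9  3.1] turn [ 0.002  0.001 -0.   ] t 5.05 q [-0.27  0.8   1.32  0.    1.02 -0.38] F [ 0.2  0.4 -2.1] open 0.0442
```

>>> servo_tool(
  deltas=[
    [1, [1, -2, 0], [0, 0, 0]],
    [1, [1, -2, 2], [0, 0, 0]],
    [1, [1, -2, 2], [0, 0, 0]],
  ],
)

```text
time: 5.42
tcp_pos: [0.6574, -0.0996, 0.0937]
eef_rot: [2.091, 2.344, 0.001]
ft_force: [-4.8, 1.0, 8.0]
opening: 0.0442
```

```bash
python3 - <<'E'
from plan import *
to(ch(-.095,0,.092),6.56)
E
```

```text
shift mm [0.4 0.6 1.7] turn [ 0.001  0.    -0.   ] t 5.425 q [-0.27  0.8   1.33  0.    1.01 -0.38] F [-4.8  1.   8. ] open 0.0442
```

>>> servo_tool(
  deltas=[
    [0.4, [0, 0, 0], [0, 0, 0]],
    [0.1, [0, 0, 0], [0, 0, 0]],
    [-0.3, [0, 0, 0], [0, 0, 0]],
    [-1, [0, 0, -1], [0, 0, 0]],
    [-1, [0, 0, -2], [0, 0, 0]],
    [-1, [0, 0, -2], [0, 0, 0]],
    [-1, [0, 0, -2], [0, 0, 0]],
  ],
)

```text
time: 6.3
tcp_pos: [0.6574, -0.0997, 0.0938]
eef_rot: [-2.091, -2.344, -0.0]
ft_force: [0.0, -0.1, -0.4]
opening: 0.0854
```

>>> servo_tool(
  deltas=[
    [-1, [0, 0, -20], [0, 0, 0]],
    [-1, [0, 0, -50], [0, 0, 0]],
    [-1, [0, 0, -90], [0, 0, 0]],
    [-1, [0, 0, -110], [0, 0, 0]],
    [-1, [-60, 0, -110], [0, 0, 0]],
    [-1, [-80, 0, -110], [0, 0, 0]],
    [-1, [-80, 0, -110], [0, 0, 0]],
  ],
)

```text
time: 7.18
tcp_pos: [0.6663, -0.1806, 0.2045]
eef_rot: [2.094, 2.341, 0.001]
ft_force: [0.2, 0.3, -0.1]
opening: 0.0854
```

```bash
cat > see.py <<'E'
from plan import *
import sys
def see(name):
    s,r=now(); q=s['tcp_pos'][:2]-org; v=np.array([-u[1],u[0]])
    print('tcp chute',(q@u).round(4),(q@v).round(4),'z',s['tcp_pos'][2].round(4),'F chute',(s['ft_force'][:2]@u).round(2),(s['ft_force'][:2]@v).round(2),s['ft_force'][2].round(2),s['time'],s['opening'].round(3))
    out=[]
    for n in('top','side'):
        d=grab(n); p=np.array({'top':[315,215],'side':[345,225]}[n])
        c=d['image'][p[1]-60:p[1]+60,max(0,p[0]-130):p[0]+130,::-1] if n=='top' else d['image'][120:340,250:450,::-1]
        out.append(cv2.resize(c,(780,360),interpolation=cv2.INTER_CUBIC) if n=='top' else cv2.resize(c,(400,440),interpolation=cv2.INTER_CUBIC))
        hsv=cv2.cvtColor(d['image'],cv2.COLOR_RGB2HSV)
        m=cv2.inRange(hsv,(0,120,40),(8,255,255))|cv2.inRange(hsv,(170,120,40),(180,255,255))
        ys,xs=np.nonzero(m);P=deproj(d,np.c_[xs,ys]);q=P[:,:2]-org;S=q@u;T=q@v
        k=(S>-.2)&(S<.3)&(abs(T)<.05)&(P[:,2]>.01)&(P[:,2]<.07)
        if k.sum()>5:
            print(n,k.sum(),'s',np.percentile(S[k],[1,99]).round(4),'z',np.percentile(P[k,2],[50,98]).round(4))
            for g in (S[k]<S[k].mean()),(S[k]>=S[k].mean()):
                z=P[k][g]; top=z[:,2]>z[:,2].max()-.008
                print('   end s',S[k][g].mean().round(4),'t range',np.percentile(T[k][g],[1,99]).round(4),'toppart t',T[k][g][top].mean().round(4))
    c=np.zeros((600,800,3),np.uint8); c[:240,:520]=cv2.resize(out[0],(520,240)); c[240:600,:327]=cv2.resize(out[1],(327,360)); cv2.imwrite('pics/%s.png'%name,c)
see(sys.argv[1])
E
python3 see.py rel
```

```text
Traceback (most recent call last):
  File "see.py", line 21, in <module>
    see(sys.argv[1])
    ~~~^^^^^^^^^^^^^
  File "see.py", line 5, in see
    print('tcp chute',(q@u).round(4),(q@v).round(4),'z',s['tcp_pos'][2].round(4),'F chute',(s['ft_force'][:2]@u).round(2),(s['ft_force'][:2]@v).round(2),s['ft_force'][2].round(2),s['time'],s['opening'].round(3))
                                                                                                                                                                                             ^^^^^^^^^^^^^^^^^^
AttributeError: 'float' object has no attribute 'round'
```

```bash
sed -i "s/s\['opening'\].round(3)/round(s['opening'],3)/" see.py; python3 see.py rel
```

```text
tcp chute -0.1768 0.001 z 0.2045 F chute 0.28 -0.25 -0.15 7.175 0.085
top 295 s [-0.0762 -0.0311] z [0.0539 0.0605]
   end s -0.0735 t range [-0.0208  0.0227] toppart t 0.0007
   end s -0.0401 t range [-0.0232  0.025 ] toppart t 0.0007
side 663 s [-0.1621 -0.0299] z [0.0467 0.0596]
   end s -0.155 t range [-0.0221  0.0257] toppart t 0.0017
   end s -0.0424 t range [-0.0151  0.0261] toppart t 0.0111
```

View pics/rel.png

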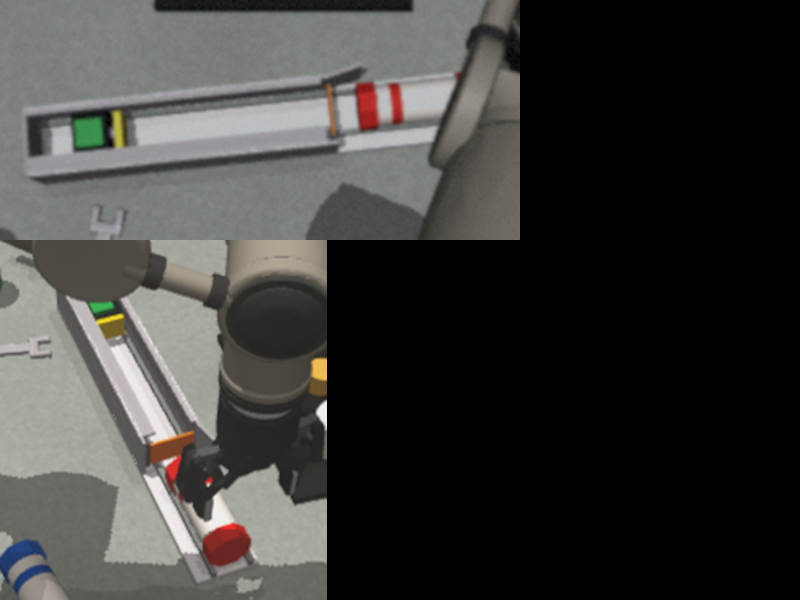

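>>> servo_tool(
  deltas=[
    [1, [-20, 1, 0], [0, 0, 0]],
    [1, [-20, 1, 0], [0, 0, 0]],
    [1, [-20, 1, 0], [0, 0, 0]],
    [1, [-20, 1, 40], [0, 0, 0]],
    [1, [-20, 1, 80], [0, 0, 0]],
    [1, [-20, 1, 109], [0, 0, 0]],
    [1, [-20, 1, 109], [0, 0, 0]],
    [1, [-20, 1, 109], [0, 0, 0]],
  ],
)

```text
time: 8.28
tcp_pos: [0.6705, -0.1989, 0.0964]
eef_rot: [2.09, 2.343, 0.001]
ft_force: [0.3, -0.3, 0.8]
opening: -0.0001
```

```bash
python3 see.py beh; python3 -c "
from plan import *
to(ch(-.19,0,.095),6.56)"
```

```text
tcp chute -0.1955 -0.0011 z 0.0964 F chute -0.37 -0.3 0.75 8.275 -0.0
top 346 s [-0.1551 -0.031 ] z [0.0542 0.0605]
   end s -0.1013 t range [-0.0229  0.0223] toppart t -0.003
   end s -0.04 t range [-0.0231  0.025 ] toppart t 0.0001
side 389 s [-0.1606 -0.0013] z [0.0523 0.0599]
   end s -0.0846 t range [-0.0182  0.0236] toppart t 0.0035
   end s -0.0381 t range [-0.0306  0.0257] toppart t 0.0019
shift mm [ 5.7 -1.2  2. ] turn [ 0.003  0.002 -0.   ] t 8.375 q [-0.4   0.85  1.21  0.    1.08 -0.51] F [-0.7  0.6  1.2] open 0.0
```

View pics/beh.png

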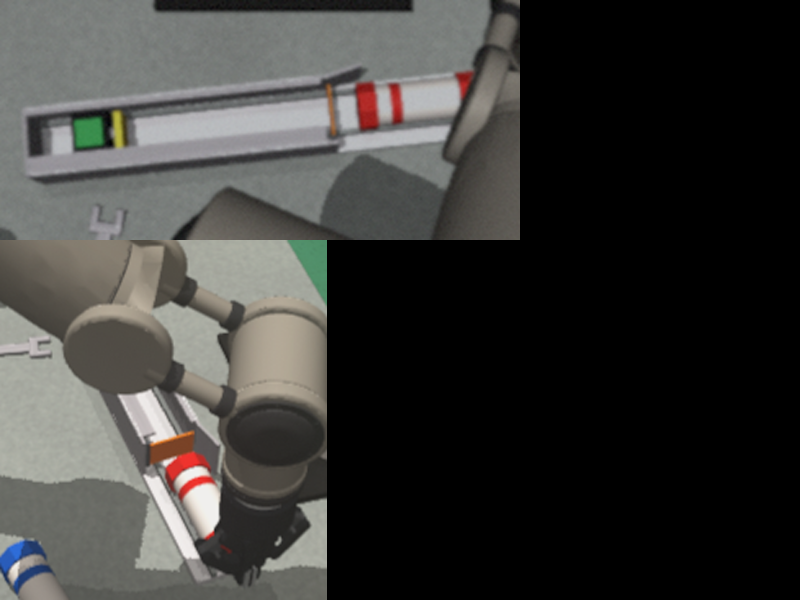

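>>> servo_tool(
  deltas=[
    [1, [5, -1, 1], [0, 0, 0]],
    [1, [10, -1, 1], [0, 0, 0]],
    [1, [15, -1, 1], [0, 0, 0]],
    [1, [20, -1, 1], [0, 0, 0]],
    [1, [25, -1, 1], [0, 0, 0]],
    [1, [30, -1, 1], [0, 0, 0]],
    [1, [35, -1, 1], [0, 0, 0]],
    [1, [40, -1, 1], [0, 0, 0]],
    [1, [44, -1, 1], [0, 0, 0]],
    [1, [48, -1, 1], [0, 0, 0]],
  ],
)

```text
time: 9.62
tcp_pos: [0.6633, -0.1511, 0.0939]
eef_rot: [2.091, 2.344, 0.0]
ft_force: [0.5, -1.3, 0.0]
opening: -0.0003
```

```bash
python3 see.py p1
```

```text
tcp chute -0.1472 0.0006 z 0.0939 F chute -1.36 -0.34 0.04 9.625 -0.0
top 313 s [-0.0514 -0.0061] z [0.0536 0.0599]
   end s -0.0449 t range [-0.0185  0.0237] toppart t 0.0003
   end s -0.0145 t range [-0.0252  0.0252] toppart t 0.0011
side 399 s [-0.1362 -0.0002] z [0.0525 0.0601]
   end s -0.0748 t range [-0.0098  0.0258] toppart t 0.0273
   end s -0.0135 t range [-0.024   0.0256] toppart t 0.0016
```

View pics/p1.png

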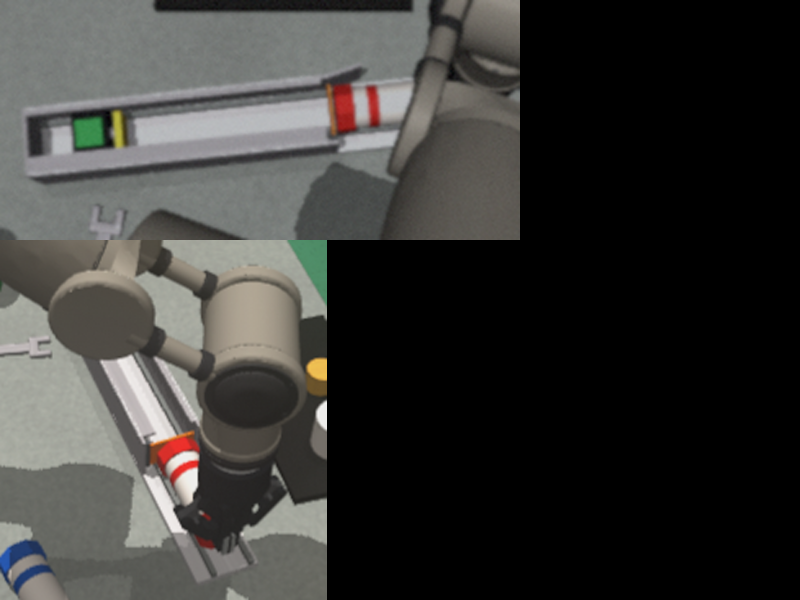

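>>> servo_tool(
  deltas=[
    [1, [4, 0, 0], [0, 0, 0]],
    [1, [8, 0, 0], [0, 0, 0]],
    [1, [12, 0, 0], [0, 0, 0]],
    [1, [16, 0, 0], [0, 0, 0]],
    [1, [20, 0, 0], [0, 0, 0]],
    [1, [24, 0, 0], [0, 0, 0]],
    [1, [28, 0, 0], [0, 0, 0]],
    [1, [32, 0, 0], [0, 0, 0]],
    [1, [36, 0, 0], [0, 0, 0]],
    [1, [40, 0, 0], [0, 0, 0]],
  ],
)

```text
time: 10.98
tcp_pos: [0.6587, -0.1113, 0.0939]
eef_rot: [-2.091, -2.344, -0.0]
ft_force: [1.0, -2.4, 0.4]
opening: 0.0003
```

```bash
python3 see.py p2
```

```text
tcp chute -0.1071 0.0006 z 0.0939 F chute -2.48 -0.73 0.36 10.975 0.0
top 256 s [-0.0803  0.0327] z [0.0547 0.061 ]
   end s -0.0138 t range [-0.0221  0.0212] toppart t -0.0024
   end s 0.024 t range [-0.0257  0.0174] toppart t -0.0016
side 307 s [-0.0958  0.0452] z [0.0538 0.0609]
   end s -0.0546 t range [-0.0064  0.0267] toppart t 0.0294
   end s 0.0209 t range [-0.0279  0.0239] toppart t 0.0015
```

View pics/p2.png

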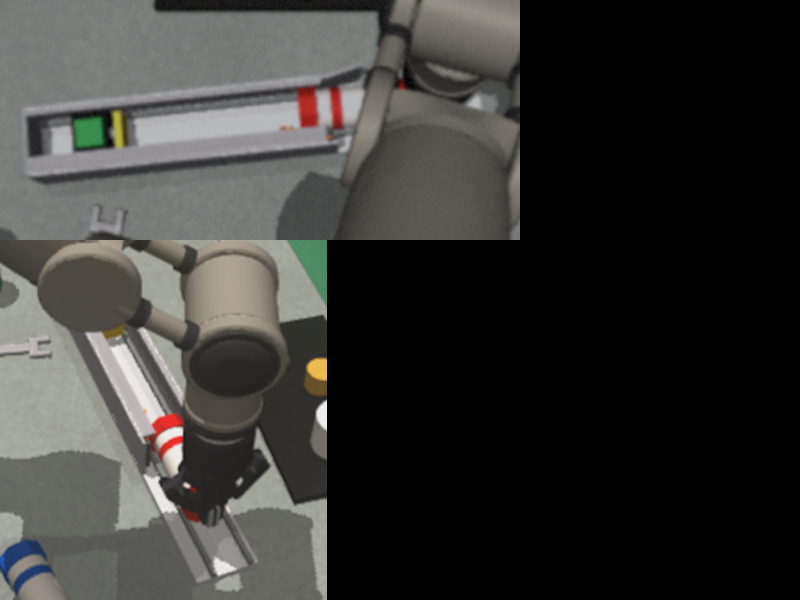

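>>> servo_tool(
  deltas=[
    [1, [5, 0, 0], [0, 0, 0]],
    [1, [10, 0, 0], [0, 0, 0]],
    [1, [15, 0, 0], [0, 0, 0]],
    [1, [20, 0, 0], [0, 0, 0]],
    [1, [25, 0, 0], [0, 0, 0]],
    [1, [30, 0, 0], [0, 0, 0]],
    [1, [35, 0, 0], [0, 0, 0]],
    [1, [40, 0, 0], [0, 0, 0]],
    [1, [45, 0, 0], [0, 0, 0]],
    [1, [50, 0, 0], [0, 0, 0]],
  ],
)

```text
time: 12.32
tcp_pos: [0.653, -0.0616, 0.0939]
eef_rot: [-2.091, -2.344, -0.0]
ft_force: [0.3, -2.2, -1.1]
opening: 0.0001
```

>>> servo_tool(
  deltas=[
    [1, [5, 0, 0], [0, 0, 0]],
    [1, [10, 0, 0], [0, 0, 0]],
    [1, [15, 0, 0], [0, 0, 0]],
    [1, [20, 0, 0], [0, 0, 0]],
    [1, [25, 0, 0], [0, 0, 0]],
    [1, [30, 0, 0], [0, 0, 0]],
    [1, [35, 0, 0], [0, 0, 0]],
    [1, [40, 0, 0], [0, 0, 0]],
    [1, [45, 0, 0], [0, 0, 0]],
    [1, [50, 0, 0], [0, 0, 0]],
  ],
)

```text
time: 13.58
tcp_pos: [0.6474, -0.012, 0.094]
eef_rot: [2.091, 2.344, 0.0]
ft_force: [0.5, -1.0, -0.2]
opening: -0.0
```

```bash
python3 see.py p3
```

```text
tcp chute -0.0071 0.0005 z 0.094 F chute -1.07 -0.43 -0.24 13.575 -0.0
top 166 s [0.0213 0.1333] z [0.0563 0.0609]
   end s 0.1142 t range [-0.0251  0.0178] toppart t 0.0004
   end s 0.1278 t range [-0.0245  0.0172] toppart t -0.0012
side 209 s [-0.0096  0.1759] z [0.0541 0.0606]
   end s 0.0079 t range [-0.023   0.0281] toppart t 0.0284
   end s 0.1195 t range [-0.0253  0.0161] toppart t 0.0009
```

View pics/p3.png

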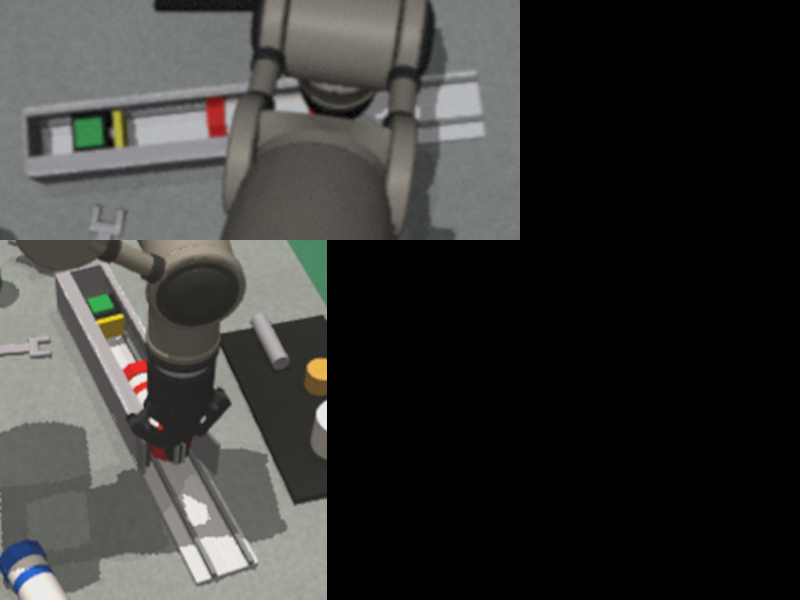

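>>> servo_tool(
  deltas=[
    [1, [5, 0, 0], [0, 0, 0]],
    [1, [10, 0, 0], [0, 0, 0]],
    [1, [15, 0, 0], [0, 0, 0]],
    [1, [20, 0, 0], [0, 0, 0]],
    [1, [25, 0, 0], [0, 0, 0]],
    [1, [30, 0, 0], [0, 0, 0]],
    [1, [35, 0, 0], [0, 0, 0]],
    [1, [40, 0, 0], [0, 0, 0]],
    [1, [45, 0, 0], [0, 0, 0]],
    [1, [50, 0, 0], [0, 0, 0]],
  ],
)

```text
time: 14.92
tcp_pos: [0.6426, 0.0359, 0.0958]
eef_rot: [2.089, 2.341, 0.001]
ft_force: [-1.5, -9.0, 7.8]
opening: 0.0004
```

>>> servo_tool(
  deltas=[
    [1, [4, 0, 0], [0, 0, 0]],
    [1, [8, 0, 0], [0, 0, 0]],
    [1, [12, 0, 0], [0, 0, 0]],
    [1, [16, 0, 0], [0, 0, 0]],
    [1, [20, 0, 0], [0, 0, 0]],
    [1, [23, 0, 0], [0, 0, 0]],
    [1, [26, 0, 0], [0, 0, 0]],
    [1, [28, 0, 0], [0, 0, 0]],
    [1, [30, 0, 0], [0, 0, 0]],
    [1, [32, 0, 0], [0, 0, 0]],
  ],
)

```text
time: 16.18
tcp_pos: [0.6389, 0.0676, 0.0957]
eef_rot: [2.089, 2.341, 0.0]
ft_force: [-0.8, -7.8, 9.2]
opening: -0.0004
```

```bash
python3 see.py p4
```

```text
tcp chute 0.0729 -0.0001 z 0.0957 F chute -7.64 1.67 9.2 16.175 -0.0
top 45 s [2.00e-04 2.18e-01] z [0.0515 0.0597]
   end s 0.0904 t range [-0.0284  0.0141] toppart t 0.0028
   end s 0.2071 t range [-0.026  -0.0109] toppart t -0.0147
side 132 s [0.0818 0.2306] z [0.0553 0.0599]
   end s 0.1435 t range [-0.0254  0.0153] toppart t -0.014
   end s 0.2077 t range [-0.0115  0.0166] toppart t 0.0023
```

View pics/p4.png

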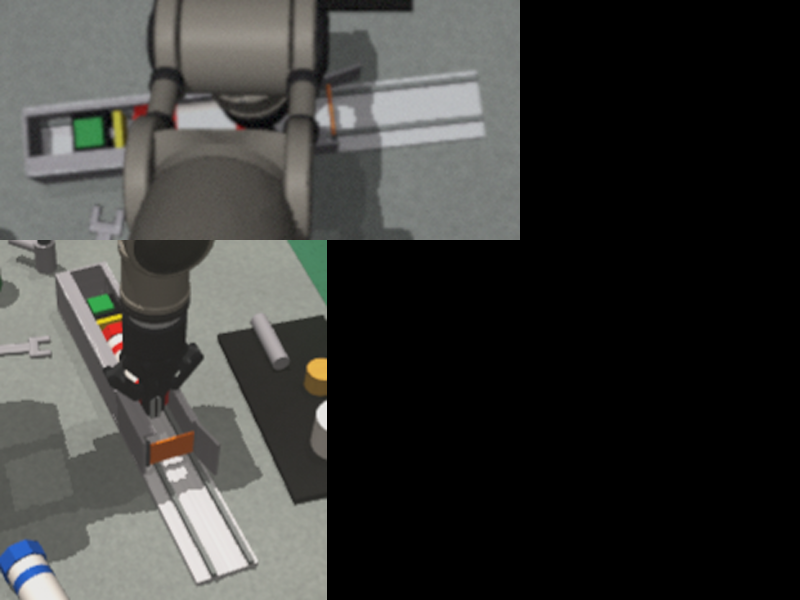

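>>> servo_tool(
  deltas=[
    [1, [0, 0, -2], [0, 0, 0]],
    [1, [0, 0, -4], [0, 0, 0]],
    [1, [0, 0, -4], [0, 0, 0]],
  ],
)

```text
time: 16.65
tcp_pos: [0.6379, 0.0695, 0.0978]
eef_rot: [-2.091, -2.344, 0.0]
ft_force: [0.3, -0.8, 0.5]
opening: -0.0
```

```bash
python3 - <<'E'
from plan import *
d=grab('side'); c=d['image'][170:290,270:380,::-1]
cv2.imwrite('pics/z1.png',cv2.resize(c,None,fx=5,fy=5,interpolation=cv2.INTER_CUBIC))
E
```

```text
(no output)
```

View pics/z1.png

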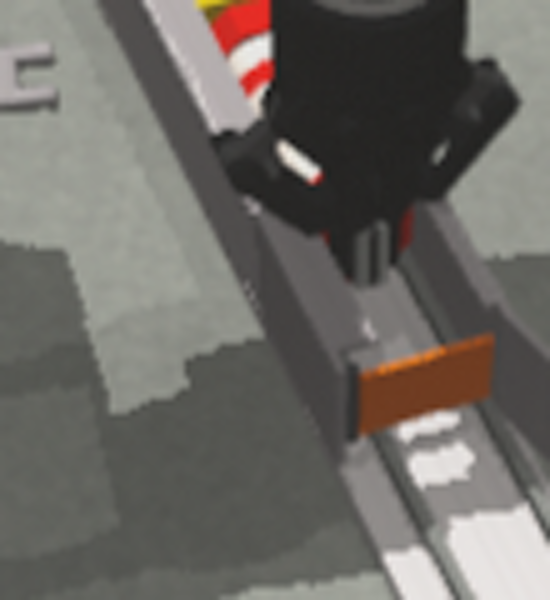

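>>> servo_tool(
  deltas=[
    [1, [0, 0, -2], [0, 0, 0]],
    [1, [2, 0, -2], [0, 0, 0]],
    [1, [4, 0, -2], [0, 0, 0]],
    [1, [5, 0, -2], [0, 0, 0]],
    [1, [6, 0, -2], [0, 0, 0]],
    [1, [7, 0, -2], [0, 0, 0]],
    [1, [7, 0, -2], [0, 0, 0]],
  ],
)

```text
time: 17.58
tcp_pos: [0.6373, 0.0763, 0.1]
eef_rot: [2.091, 2.344, 0.0]
ft_force: [0.5, -1.5, 0.6]
opening: 0.0001
```

```bash
python3 see.py p5
```

```text
tcp chute 0.0817 0.0005 z 0.1 F chute -1.59 -0.29 0.56 17.575 0.0
top 54 s [0.0559 0.2267] z [0.0532 0.0594]
   end s 0.1631 t range [-0.0249  0.0133] toppart t -0.0031
   end s 0.218 t range [-0.0256 -0.0109] toppart t -0.0135
side 116 s [0.0916 0.2236] z [0.0548 0.0609]
   end s 0.1525 t range [-0.0245  0.0153] toppart t 0.0083
   end s 0.2136 t range [-0.009   0.0164] toppart t 0.0033
```

Baseline drag 1.6 N. Now in 1 mm steps until the plate is felt.

>>> servo_tool(
  deltas=[
    [1, [1, 0, 0], [0, 0, 0]],
    [1, [2, 0, 0], [0, 0, 0]],
    [1, [3, 0, 0], [0, 0, 0]],
    [1, [3, 0, 0], [0, 0, 0]],
  ],
)

```text
time: 18.18
tcp_pos: [0.6369, 0.0793, 0.0999]
eef_rot: [-2.091, -2.344, -0.0]
ft_force: [0.0, -1.7, 1.2]
opening: -0.0002
```

>>> servo_tool(
  deltas=[
    [1, [1, 0, 0], [0, 0, 0]],
    [1, [2, 0, 0], [0, 0, 0]],
    [1, [2, 0, 0], [0, 0, 0]],
  ],
)

```text
time: 18.55
tcp_pos: [0.6366, 0.0813, 0.0999]
eef_rot: [-2.091, -2.344, -0.0]
ft_force: [0.1, -0.9, 0.7]
opening: 0.0
```

>>> servo_tool(
  deltas=[
    [1, [1, 0, 0], [0, 0, 0]],
    [1, [1, 0, 0], [0, 0, 0]],
  ],
)

```text
time: 18.8
tcp_pos: [0.6366, 0.0822, 0.0999]
eef_rot: [-2.091, -2.344, -0.0]
ft_force: [-0.3, -1.1, 0.8]
opening: -0.0
```

>>> servo_tool(
  deltas=[
    [1, [1, 0, 0], [0, 0, 0]],
    [1, [1, 0, 0], [0, 0, 0]],
  ],
)

```text
time: 19.05
tcp_pos: [0.6366, 0.0827, 0.0999]
eef_rot: [2.091, 2.344, -0.0]
ft_force: [1.2, -5.0, 0.5]
opening: 0.0001
```

>>> servo_tool(
  deltas=[
    [1, [1, 0, 0], [0, 0, 0]],
    [1, [1, 0, 0], [0, 0, 0]],
  ],
)

```text
time: 19.3
tcp_pos: [0.6365, 0.0835, 0.0999]
eef_rot: [2.091, 2.344, -0.001]
ft_force: [1.0, -5.6, 0.7]
opening: -0.0001
```

>>> servo_tool(
  deltas=[
    [1, [1, 0, 0], [0, 0, 0]],
    [1, [2, 0, 0], [0, 0, 0]],
    [1, [2, 0, 0], [0, 0, 0]],
  ],
)

```text
time: 19.68
tcp_pos: [0.6364, 0.0851, 0.0999]
eef_rot: [2.091, 2.343, -0.001]
ft_force: [1.8, -6.9, 1.2]
opening: 0.0002
```

>>> servo_tool(
  deltas=[
    [1, [1, 0, 0], [0, 0, 0]],
    [1, [1, 0, 0], [0, 0, 0]],
  ],
)

```text
time: 19.92
tcp_pos: [0.6363, 0.086, 0.0999]
eef_rot: [2.091, 2.343, -0.001]
ft_force: [0.3, -7.7, 0.2]
opening: -0.0004
```

>>> servo_tool(
  deltas=[
    [1, [1, 0, 0], [0, 0, 0]],
    [1, [1, 0, 0], [0, 0, 0]],
  ],
)

```text
time: 20.18
tcp_pos: [0.6362, 0.0868, 0.0999]
eef_rot: [2.091, 2.343, -0.001]
ft_force: [0.9, -9.1, -0.2]
opening: -0.0001
```

>>> servo_tool(
  deltas=[
    [1, [1, 0, 0], [0, 0, 0]],
    [1, [1, 0, 0], [0, 0, 0]],
    [1, [1, 0, 0], [0, 0, 0]],
    [1, [1, 0, 0], [0, 0, 0]],
  ],
)

```text
time: 20.68
tcp_pos: [0.6361, 0.0876, 0.0999]
eef_rot: [2.091, 2.343, -0.002]
ft_force: [1.4, -9.6, 1.4]
opening: -0.0001
```

>>> servo_tool(
  deltas=[
    [1, [0.5, 0, 0], [0, 0, 0]],
    [1, [0.5, 0, 0], [0, 0, 0]],
  ],
)

```text
time: 20.92
tcp_pos: [0.6361, 0.088, 0.0999]
eef_rot: [2.091, 2.343, -0.002]
ft_force: [1.2, -9.1, 0.8]
opening: -0.0002
```

>>> servo_tool(
  deltas=[
    [1, [0.5, 0, 0], [0, 0, 0]],
    [1, [0.5, 0, 0], [0, 0, 0]],
  ],
)

```text
time: 21.18
tcp_pos: [0.636, 0.0884, 0.0999]
eef_rot: [2.09, 2.343, -0.002]
ft_force: [1.6, -9.5, 1.3]
opening: -0.0001
```

>>> servo_tool(
  deltas=[
    [1, [0.5, 0, 0], [0, 0, 0]],
    [1, [0.5, 0, 0], [0, 0, 0]],
  ],
)

```text
time: 21.42
tcp_pos: [0.636, 0.0887, 0.0999]
eef_rot: [2.09, 2.342, -0.002]
ft_force: [2.3, -11.8, 0.6]
opening: 0.0002
```

>>> servo_tool(
  deltas=[
    [1, [0.5, 0, 0], [0, 0, 0]],
    [1, [0.5, 0, 0], [0, 0, 0]],
    [1, [0.5, 0, 0], [0, 0, 0]],
    [1, [0.5, 0, 0], [0, 0, 0]],
    [1, [0.5, 0, 0], [0, 0, 0]],
    [1, [0.5, 0, 0], [0, 0, 0]],
  ],
)

```text
time: 22.18
tcp_pos: [0.636, 0.0887, 0.1]
eef_rot: [2.09, 2.342, -0.003]
ft_force: [1.3, -13.0, 0.1]
opening: -0.0
```

```bash
python3 see.py p6
```

```text
tcp chute 0.0942 0.0003 z 0.1 F chute -13.08 0.24 0.15 22.175 -0.0
top 75 s [-0.0013  0.2337] z [0.0537 0.0586]
   end s 0.1302 t range [-0.0156  0.0136] toppart t 0.0033
   end s 0.2011 t range [-0.0248  0.0081] toppart t -0.0031
side 123 s [0.0912 0.252 ] z [0.0544 0.0611]
   end s 0.156 t range [-0.0258  0.0156] toppart t -0.0125
   end s 0.229 t range [-0.0124  0.0164] toppart t 0.0037
```

View pics/p6.png

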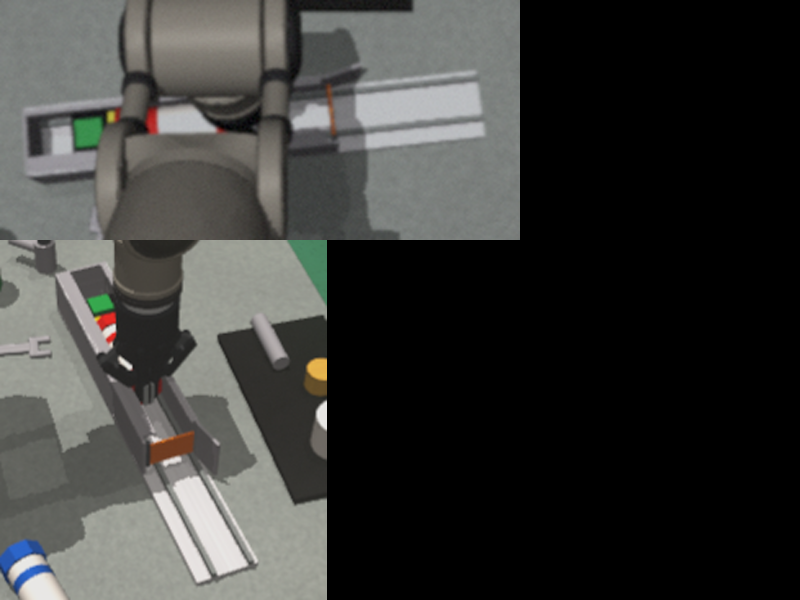

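>>> servo_tool(
  deltas=[
    [1, [-1, 0, 0], [0, 0, 0]],
    [1, [-2, 0, 0], [0, 0, 0]],
    [1, [-3, 0, 0], [0, 0, 0]],
    [1, [-5, 0, 0], [0, 0, 0]],
    [1, [-8, 0, 0], [0, 0, 0]],
    [1, [-12, 0, 0], [0, 0, 0]],
    [1, [-16, 0, 0], [0, 0, 0]],
    [1, [-16, 0, 0], [0, 0, 0]],
    [1, [-16, 0, 0], [0, 0, 0]],
  ],
)

```text
time: 23.4
tcp_pos: [0.6373, 0.0753, 0.0999]
eef_rot: [-2.091, -2.344, -0.0]
ft_force: [-0.1, 0.3, 0.3]
opening: 0.0002
```

>>> servo_tool(
  deltas=[
    [1, [0, 0, -20], [0, 0, 0]],
    [1, [0, 0, -50], [0, 0, 0]],
    [1, [0, 0, -90], [0, 0, 0]],
    [1, [0, 0, -150], [0, 0, 0]],
    [1, [0, 0, -180], [0, 0, 0]],
    [1, [-60, 0, -180], [0, 0, 0]],
    [1, [-120, 0, -180], [0, 0, 0]],
    [1, [-180, 0, -180], [0, 0, 0]],
    [1, [-230, 0, -180], [0, 0, 0]],
    [1, [-230, 0, -180], [0, 0, 0]],
  ],
)

```text
time: 24.65
tcp_pos: [0.6632, -0.1573, 0.2792]
eef_rot: [-2.097, -2.339, 0.001]
ft_force: [-0.8, 1.3, 0.2]
opening: 0.0002
```

```bash
python3 see.py p7
```

```text
tcp chute -0.1533 0.0014 z 0.2792 F chute 1.37 0.64 0.2 24.65 0.0
top 413 s [0.0988 0.2266] z [0.0553 0.0605]
   end s 0.1076 t range [-0.0253  0.0177] toppart t -0.0003
   end s 0.2086 t range [-0.0248  0.0181] toppart t -0.0008
side 509 s [0.0962 0.2454] z [0.0517 0.0602]
   end s 0.1036 t range [-0.0258  0.0158] toppart t 0.0003
   end s 0.2123 t range [-0.0262  0.0162] toppart t -0.0003
```

View pics/p7.png

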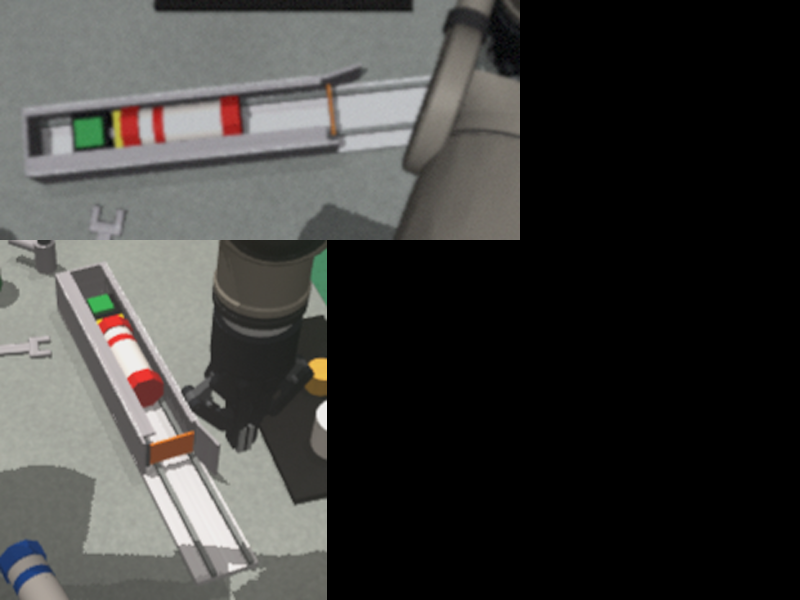

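>>> servo_tool(
  deltas=[
    [1, [0, 0, 0], [0, 0, 0]],
    [1, [0, 0, 0], [0, 0, 0]],
    [1, [0, 0, 0], [0, 0, 0]],
    [1, [0, 0, 0], [0, 0, 0]],
  ],
)

```text
time: 25.25
tcp_pos: [0.6636, -0.1529, 0.28]
eef_rot: [2.09, 2.345, 0.0]
ft_force: [-0.5, -0.2, -0.6]
opening: 0.0001
```

```bash
python3 -c "
from h import *
print(arm.sense()['joint_velocities'].round(4)); print(arm.hand_in())"
```

```text
[-0.0038  0.0019 -0.0002 -0.0012 -0.0016  0.0004]
the job is handed in; nothing more can be done
None
```

The spent cartridge is in the chute behind the shut gate, and I handed the job in at about 25 s; the hand-in gives no verdict.

- **Loading:** I set the red-capped cartridge in the groove with its middle at about x = -96 mm and let go, with the gate still shut.
- **Pushing and pressing:** With closed fingers I pushed it through the gate and felt the plate where the camera had put it (about x = 228 mm). I then pressed it about 6 mm in, to its stop. I held it there for about 0.75 s with 12–13 N at the wrist, which includes about 1 N of drag.
- **Last checks:** After the fingers came out through the slot, both cameras put the cartridge's middle at about x = 162 mm. It was within about 1 mm of the centre line when I went by the top of its caps. The camera crops show the gate shut, and the robot touches nothing.
- **What went wrong:** Partway along the chute, roughly x = 41 to 73 mm, the tool met about 8–9 N of drag and a 9 N upward force. It was probably the gripper's linkage rubbing on the covers. It stopped once I raised the tool 4 mm.
- **Not checked:** I did not re-measure the other objects at the end. Nothing in the moves came near them.

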